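# Load the double-lidded spice tin and take off its outer lid

## Task

Load the spice tin in number order, first the green pot fully down in pocket two, then the red pot in pocket three; then carry the two nested lids together by the wooden stem of the inner lid, lower them gently until the inner lid sits level on the tin's rim, and let go, never parting the lids before that. Last, take the black collar and lift the outer lid off alone for washing, leaving the inner lid seated, and finish still holding the outer lid level in the gripper, at least 10 cm above where it sat. Leave the jars and the bowl around the work alone.

Things in the scene. Friction and masses are not known exactly. Their poses are not given: they have to be found in the camera images.
- spice_tin: round open steel tin fixed to the worktop, 170 mm in diameter, wall 4 mm, rim 48 mm above the worktop; inside are three round coloured pockets 120 degrees apart, their centres 42 mm from the tin's axis. Origin: centre of its underside; z up; its x axis points to pocket one.
- pocket_1 (a point): centre of the mouth of pocket one (blue, one black dot on its floor), 34 mm above the worktop and 30 mm above the pocket's floor, which is 4 mm above the worktop; bore 52 mm. It already holds the blue pot at the start.
- pocket_2 (a point): same for pocket two (green, two dots on its floor), empty at the start, goes with the green pot
- pocket_3 (a point): same for pocket three (red, three dots on its floor), empty at the start, goes with the red pot
- blue_pot_center (a point): centre (half-way up) of the blue pot, same shape as the green one, already standing in pocket one; stays there
- green_pot_center (a point): centre (32 mm above its foot) of the closed pot with green lid: steel body 46 mm wide, 44 mm high, on top a round green knob 16 mm wide, 20 mm high (64 mm in all); grip the knob. In its pocket its centre is 36 mm above the worktop and its body level with the tin's rim. z: its axis, up
- red_pot_center (a point): same for the pot with red lid and knob
- inner_lid_stem (a point): middle of the free part (28 mm high, above the collar) of the upright dark wooden stem, 20 mm thick, of the white inner lid. Below: a white cap whose 169 mm flange rests on the tin's rim, with a plug under it 8 mm deep, 150 mm wide (tin mouth 162). The point is 70 mm above the flange's underside: 78 mm above the worktop at first, 118 mm seated. 0.22 kg. z: up the stem
- outer_lid_collar (a point): middle of the black collar (40 mm wide, 24 high) on the steel outer lid, an inverted dish 188 mm wide: flat top 12 mm below this point, skirt to 49 mm below. The stem passes loosely through the collar's 27 mm hole; the outer lid just rests on the inner, so lifting the stem carries both. Nested, 26 mm below the stem point: 52 mm high at first, 92 on the tin. 0.18 kg. z: up
- jam_jar: jam jar with green lid, 64 mm wide, 99 mm high, a bystander; origin at the centre of its underside
- coffee_jar: glass jar with dark lid, 84 mm wide, 140 mm high, a bystander; origin at the centre of its underside
- small_bowl: thin pale plastic bowl, 125 mm wide, 44 mm high, a bystander; origin at the centre of its underside
- thyme_jar: small spice jar with black lid, 40 mm wide, 105 mm high, a bystander; origin at the centre of its underside

How it is judged:
On the way, in this order (a step that is already met when the one before it is completed fails the run):
1. the green pot stands fully down in pocket two (horizontal distance between green_pot_center and pocket_2 below 0.0055 m and z of green_pot_center in the frame of spice_tin between 0.031 and 0.04 m and angle between green_pot_center's own z axis and vertical below 0.14 rad), for 0.2 s.
2. then the red pot stands fully down in pocket three (all of step 1 and horizontal distance between red_pot_center and pocket_3 below 0.0055 m and z of red_pot_center in the frame of spice_tin between 0.031 and 0.04 m and angle between red_pot_center's own z axis and vertical below 0.14 rad), for 0.2 s.
3. the inner lid sits level on the tin's rim with the outer lid still nested on it, stem let go (all of step 2 and horizontal distance between blue_pot_center and pocket_1 below 0.0055 m and z of blue_pot_center in the frame of spice_tin between 0.031 and 0.04 m and angle between blue_pot_center's own z axis and vertical below 0.14 rad and horizontal distance between inner_lid_stem and spice_tin below 0.007 m and z of inner_lid_stem in the frame of spice_tin between 0.114 and 0.121 m and angle between inner_lid_stem's own z axis and vertical below 0.05 rad and z of outer_lid_collar in the frame of inner_lid_stem below -0.022 m and contact force between inner_lid and the fingers below 0.3 N), for 0.2 s.
At the end, for the whole second after the job is handed in: Outer lid held in the fingers, at rest, tilt < 0.20 rad, collar point 180+ mm above the worktop, clear of the inner lid. Inner lid untouched on the rim: < 7 mm off the axis, stem point at 114-121 mm, tilt < 0.05. Pots in own pockets: < 5.5 mm off, centre at 31-40 mm, tilt < 0.14 (all of step 2 and horizontal distance between blue_pot_center and pocket_1 below 0.0055 m and z of blue_pot_center in the frame of spice_tin between 0.031 and 0.04 m and angle between blue_pot_center's own z axis and vertical below 0.14 rad and horizontal distance between inner_lid_stem and spice_tin below 0.007 m and z of inner_lid_stem in the frame of spice_tin between 0.114 and 0.121 m and angle between inner_lid_stem's own z axis and vertical below 0.05 rad and z of outer_lid_collar in the frame of spice_tin above 0.18 m and angle between outer_lid_collar's own z axis and vertical below 0.2 rad and linear speed of outer_lid below 0.03 m/s and contact force between outer_lid and the fingers above 1 N and contact force between outer_lid and inner_lid below 0.2 N and contact force between inner_lid and the fingers below 0.2 N and linear speed of inner_lid below 0.01 m/s); the arm keeps its last pose, push and grip.
It fails at once if the outer lid came off the inner lid while the inner lid was not seated on the tin (distance between outer_lid_collar and inner_lid_stem above 0.041 m and not (horizontal distance between inner_lid_stem and spice_tin below 0.007 m and z of inner_lid_stem in the frame of spice_tin between 0.114 and 0.121 m and angle between inner_lid_stem's own z axis and vertical below 0.05 rad)).
It fails at once if the lids were dropped or slammed onto the tin (horizontal distance between inner_lid_stem and spice_tin below 0.02 m and z of inner_lid_stem in the frame of spice_tin below 0.15 m and linear speed of inner_lid above 0.4 m/s).
It fails at once if the blue pot was taken out of pocket one (distance between blue_pot_center and pocket_1 above 0.02 m).
It fails at once if a bystander was disturbed (moved over 30 mm) (distance of any of jam_jar, coffee_jar, small_bowl, thyme_jar from where it was at the start of the episode above 0.03 m).
It also fails if it takes over 72 s, if anything falls off the work surface, if the arm or the gripper's body presses on something with over 40 N, if the wrist force passes 120 N, or if a joint passes its speed limit or range.

## Robot

A 6-joint arm with a two-finger parallel gripper is mounted at the origin on a cart in front of the work surface, level with it; the furniture and walls round the work are solid. World frame = base frame: x ahead of the robot, y to its left, z up, the work surface at z = 0. Lengths are in m, angles in rad, forces in N, time in s.
With the tool pointing down it reaches from about 0.375 to 0.975 m from the base axis. Payload 3.8 kg.
Tool frame: the origin (TCP) lies midway between the tips of the shut fingers; the grasp point (between the pads) lies 19 mm behind it; x points along the fingers, y is the direction in which the jaws open and shut, and the axes are right-handed (so a half turn about x gives the same grasp; the last joint's range is limited). The gripper opens to 88 mm and grips with 3 to 60 N. Pads are 18 mm wide; open, the fingers measure 123 mm over their backs; the gripper's body (75 mm by 187 mm) begins 45 mm behind the grasp point.
Start: joints at [-1.159, 0.264, 1.604, -0, 1.274, -0.037], TCP at [0.293, -0.608, 0.239] pointing down, gripper open.
Joint ranges: [-2.63, 2.63], [-0.94, 2.18], [0.31, 2.57], [-1.31, 4.45], [0, 2.66], [-2.55, 2.55]. Speed limits (rad/s): [2.57, 2.57, 3.14, 3.14, 3.14, 3.14].

## Interface

Orientations are given as a rotation vector (axis times angle).
In Python, from cell import manip, inverse_kinematics, cams, order gives the robot as it stands. Calls block until the motion is done:
- manip.move_pose(position, orientation): joint-space move of the TCP to a pose.
- manip.move_linear(position, rate=0.15, rot=None): straight line of the TCP; rot=None keeps the orientation; rate is the mean speed in m/s.
- manip.set_joints(angles): joint-space move.
- manip.set_gripper(opening, force=None): finger opening in m; force is the grip in N (None keeps the last); returns when the fingers have stopped.
- manip.dwell(seconds).
- inverse_kinematics(position, orientation): joint angles nearest the present ones, or None.
- manip.state(): the state.
- cams.capture(name): name is "scene" or "top" or "wrist"; returns a dict with "image" (400x640x3 uint8, blue, green, red), "z_map" (400x640 float32, m along the optical axis (not along the pixel's ray), 0 where there is no reading), "intrinsics" (3x3 intrinsics, pixels), "k1" (the pictures are not rectified: a ray, as slopes to the right and down, at radius r is drawn at 1 + k1 r^2 times it, then the intrinsics apply), "position" and "orientation" of the camera in the world; the wrist camera has in their place "T_tool_cam" (4x4, takes a point from camera to tool coordinates, whose origin is the TCP and whose axes are the tool frame's). Camera axes: x right, y down, z forward; pixel columns grow to the right and rows downward; lengths in m; the calibration is good to about 2 mm. A picture is of the moment at which its call begins: read the wrist's pose just before it.
A pose or a line that the arm cannot do raises manip.IKError and nothing moves.
- order.close_job(): hands the job in, once; it reports no verdict.
The state is a dict: "clock": time; "joint_pos": joint angles; "joint_velocities": joint speeds; "tau": joint torques, N m; "tool_pos": TCP position; "tcp_rot": TCP orientation; "contact_force": force on the tool from outside, world axes, zero at the start; "moment": the same for the moment, N m; "gripper_width": finger opening in m.
Only numpy, scipy, OpenCV 4.12 (cv2) and the standard library are available. Lean on these libraries where they do the work, as an engineer would, in place of code of your own. Each camera call takes 0.05 s, during which the arm holds its last target.

## Working session

There is one attempt and no reset: what is moved stays moved. The work goes in short steps, each a Python script; the robot and the scene stay as the last script left them, time stands still between calls to the robot, and variables do not carry over. Pictures are saved under pics/ and viewed, and the job is handed in when it is done.

```bash
ls; mkdir -p pics
cat > h.py <<'E'
import numpy as np, cv2
from cell import manip, inverse_kinematics, cams, order
from scipy.spatial.transform import Rotation as R
def shot(n,f):
    c=cams.capture(n); cv2.imwrite('pics/'+f+'.png',c['image']); np.savez('pics/'+f+'.npz',**{k:v for k,v in c.items()}); return c
E
python3 - <<'E'
from h import *
s=manip.state()
print(s)
for n in ['scene','top','wrist']:
    c=shot(n,n+'0'); print(n,{k:v for k,v in c.items() if k not in('image','z_map')})
E
```

```text
pics
{'clock': 0.0, 'joint_pos': array([-1.15892275e+00,  2.64748756e-01,  1.60534459e+00, -1.57367121e-05,
        1.27370787e+00, -3.68920574e-02]), 'joint_velocities': array([ 0.00055076, -0.00109024,  0.00184299, -0.00013087, -0.00227385,
        0.0002574 ]), 'tau': array([ 6.98175700e-04, -5.02115321e+01, -3.56873810e+01,  7.28907133e-02,
        2.95236334e-02, -1.86932593e-04]), 'tool_pos': array([ 0.29256851, -0.60752054,  0.23740686]), 'tcp_rot': array([ 1.97289256,  0.4525617 , -1.97375571]), 'contact_force': array([-0.23904069,  0.60098007, -0.45772311]), 'moment': array([-0.00049691, -0.02300196,  0.0234545 ]), 'gripper_width': 0.08812627172191345}
scene {'intrinsics': array([[410.2366237 ,   0.        , 325.92944201],
       [  0.        , 410.2366237 , 196.11817437],
       [  0.        ,   0.        ,   1.        ]]), 'k1': -0.027011990308815074, 'position': array([-0.3189147 ,  0.32974697,  0.66529752]), 'orientation': array([-1.23808274,  2.03957973, -1.09619177])}
top {'intrinsics': array([[416.25045959,   0.        , 326.10649764],
       [  0.        , 416.25045959, 197.21414113],
       [  0.        ,   0.        ,   1.        ]]), 'k1': -0.05701877066992323, 'position': array([ 0.41705757, -0.07235457,  1.15684816]), 'orientation': array([-2.18272631,  2.14575766, -0.11666235])}
wrist {'intrinsics': array([[297.62730196,   0.        , 319.98889015],
       [  0.        , 297.62730196, 195.95091545],
       [  0.        ,   0.        ,   1.        ]]), 'k1': -0.04364963979850954, 'T_tool_cam': array([[ 3.68127917e-04, -2.89727399e-01,  9.57109136e-01,
        -1.46991265e-01],
       [ 9.99999855e-01,  4.82390108e-04, -2.38599992e-04,
         8.82795150e-04],
       [-3.92571024e-04,  9.57109085e-01,  2.89727535e-01,
        -7.37735506e-02],
       [ 0.00000000e+00,  0.00000000e+00,  0.00000000e+00,
         1.00000000e+00]])}
```

View pics/top0.png

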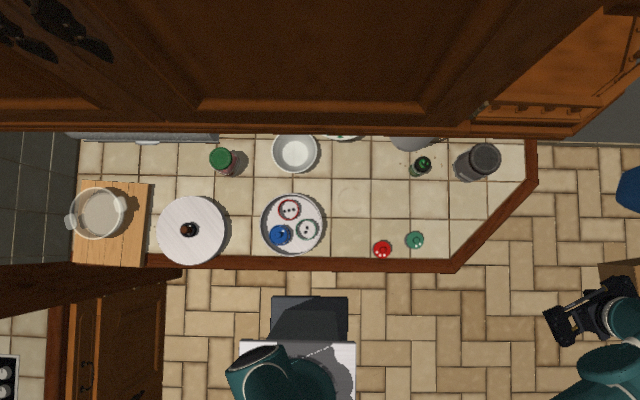

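View pics/scene0.png

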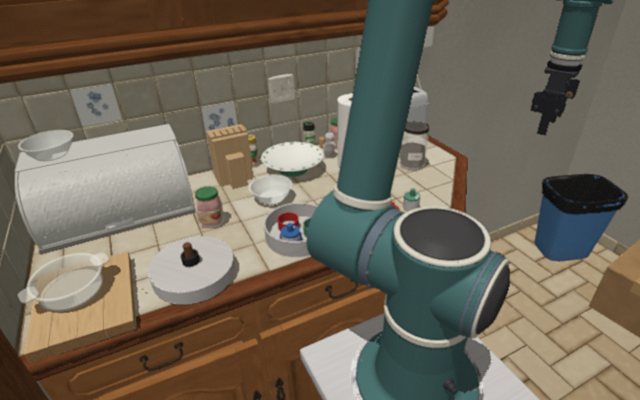

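View pics/wrist0.png

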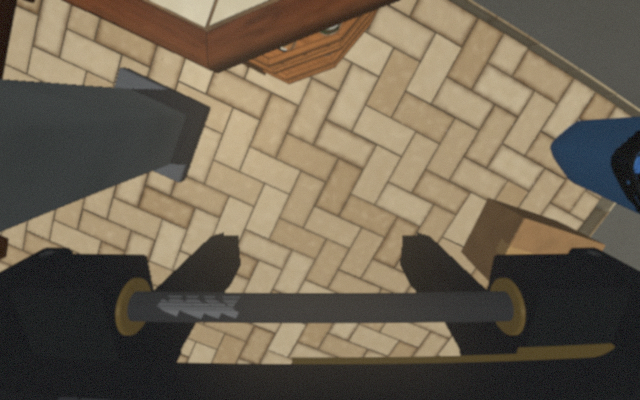

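Top view: tin at about (292,223) with the blue pot at (280,235), empty green pocket at (307,229), and red pocket at (289,209). The red pot is at (382,249), the green pot at (414,240), and the lids with their stem at (190,230). The thyme jar, coffee jar, jam jar and bowl are all at the back.

```bash
cat >> h.py <<'E'
def ray(c,uv,state=None):
    K=c['intrinsics'];k1=float(c['k1']);uv=np.atleast_2d(np.asarray(uv,float))
    # drawn = (1+k1 r^2)*ideal
    n=cv2.undistortPoints(uv.reshape(-1,1,2),K,np.array([k1,0,0,0.]),None,None,None).reshape(-1,2) if False else None
    d=np.stack([(uv[:,0]-K[0,2])/K[0,0],(uv[:,1]-K[1,2])/K[1,1]],1); x=d.copy()
    for _ in range(20): x=d/(1+k1*(x**2).sum(1,keepdims=True))
    v=np.c_[x,np.ones(len(x))]
    if 'T_tool_cam' in c:
        T=np.eye(4);T[:3,:3]=R.from_rotvec(state['tcp_rot']).as_matrix();T[:3,3]=state['tool_pos'];T=T@c['T_tool_cam']
        return T[:3,3],v@T[:3,:3].T
    return np.asarray(c['position']),v@R.from_rotvec(c['orientation']).as_matrix().T
def onz(c,uv,z,state=None):
    o,v=ray(c,uv,state); return o+v*((z-o[2])/v[:,2])[:,None]
def blobs(img,kind,minA=30):
    hsv=cv2.cvtColor(img,cv2.COLOR_BGR2HSV)
    if kind=='red': m=cv2.inRange(hsv,(0,150,90),(6,255,255))|cv2.inRange(hsv,(172,150,90),(180,255,255))
    if kind=='green': m=cv2.inRange(hsv,(65,70,50),(92,255,255))
    if kind=='blue': m=cv2.inRange(hsv,(100,140,60),(125,255,255))
    if kind=='dark': m=cv2.inRange(hsv,(0,0,0),(180,255,70))
    n,l,s,ce=cv2.connectedComponentsWithStats(m)
    return m,[(s[i].tolist(),ce[i].round(1).tolist()) for i in range(1,n) if s[i][4]>=minA]
E
python3 - <<'E'
from h import *
c=dict(np.load('pics/top0.npz'))
for k in('red','green','blue'):
    print(k,[b for b in blobs(c['image'],k,15)[1] if 140<b[1][1]<265])
for n,uv,z in [('redknob',(382,249),.05),('greenknob',(414,240),.05),('tin rim',(292.5,223.5),.048),('p2',(307,229),.034),('p3',(289,209),.034),('blue',(280,235),.05),('stem',(190,230),.09),('liddisc',(193,230),.04),('jam',(220,159),.099),('thyme',(422,164),.105),('coffee',(485,158),.14),('bowl',(295,153),.044)]:
    print(n,onz(c,uv,z)[0].round(3))
im=c['image'];cv2.imwrite('pics/top0z.png',cv2.resize(im[130:280,150:530],None,fx=2.1,fy=2.1,interpolation=cv2.INTER_CUBIC))
E
```

```text
red [([374, 241, 17, 18, 209], [382.0, 248.8])]
green [([211, 150, 17, 16, 107], [219.3, 157.3]), ([407, 232, 16, 16, 197], [414.2, 239.1])]
blue [([617, 166, 23, 46, 611], [631.1, 190.2]), ([269, 225, 18, 19, 230], [277.3, 234.8])]
redknob [ 0.403 -0.22   0.05 ]
greenknob [ 0.428 -0.305  0.05 ]
tin rim [0.467 0.019 0.048]
p2 [ 0.453 -0.019  0.034]
p3 [0.507 0.031 0.034]
blue [0.436 0.051 0.05 ]
stem [0.443 0.279 0.09 ]
liddisc [0.445 0.288 0.04 ]
jam [0.628 0.207 0.099]
thyme [ 0.623 -0.315  0.105]
coffee [ 0.634 -0.466  0.14 ]
bowl [0.659 0.017 0.044]
```

View pics/top0z.png

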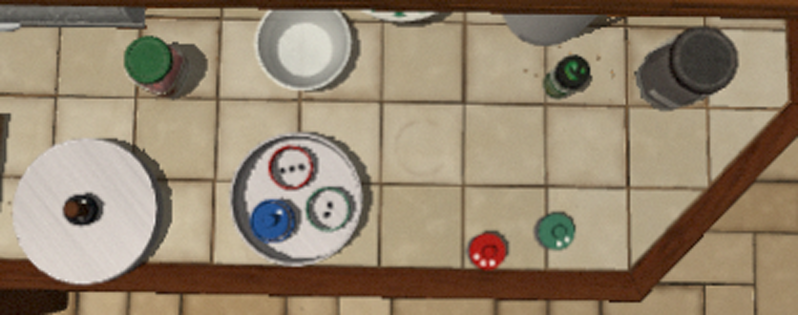

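```bash
cat >> h.py <<'E'
def rot(a):
    x=np.array([0,0,-1.]);z=np.array([np.cos(a),np.sin(a),0]);y=np.cross(z,x)
    return R.from_matrix(np.c_[x,y,z]).as_rotvec()
def st():
    s=manip.state(); print('t %.2f'%s['clock'],'tcp',s['tool_pos'].round(4),'F',s['contact_force'].round(2),'M',s['moment'].round(2),'w %.4f'%s['gripper_width']); return s
def wshot(f):
    s=manip.state(); c=shot('wrist',f); np.savez('pics/'+f+'_s.npz',**s); return c,s
E
python3 - <<'E'
from h import *
print(R.from_rotvec(manip.state()['tcp_rot']).as_matrix().round(2))
a=np.arctan2(-.26,.41)
for p in [(.41,-.26,.2),(.467,.019,.2),(.443,.28,.2)]:
    print(inverse_kinematics(p,rot(np.arctan2(p[1],p[0]))))
c=dict(np.load('pics/top0.npz')); z=c['z_map']; print([ (onz(c,(u,v),c['position'][2]-z[v,u])[0].round(2)) for u,v in [(300,129),(300,115),(190,125)]])
manip.move_pose((.41,-.26,.2),rot(a)); 
c,s=wshot('w1'); st()
for k in('red','green'):
    b=[x for x in blobs(c['image'],k,100)[1]]; print(k,b)
E
```

```text
[[-0.    0.43 -0.9 ]
 [ 0.   -0.9  -0.43]
 [-1.   -0.   -0.  ]]
[-6.16460400e-01 -7.01771515e-02  2.04190965e+00 -4.44089210e-16
  1.16986016e+00 -1.62210729e+00]
[-1.26374181e-02 -1.07119998e-01  2.07563920e+00 -4.44089210e-16
  1.17307345e+00 -1.62409654e+00]
[ 5.16125244e-01  6.36980555e-03  1.96776402e+00 -4.44089210e-16
  1.16745883e+00 -1.61832699e+00]
[array([ 0.61, -0.02,  0.48]), array([ 0.61, -0.03,  0.54]), array([0.61, 0.16, 0.48])]
t 1.61 tcp [ 0.4102 -0.2608  0.2003] F [-0.03 -0.2   1.07] M [ 0.05 -0.11 -0.01] w 0.0879
red [([578, 83, 51, 54, 428], [603.6, 110.6]), ([327, 134, 44, 43, 1211], [349.1, 156.7])]
green [([518, 61, 53, 56, 1307], [549.5, 87.5])]
```

View pics/w1.png

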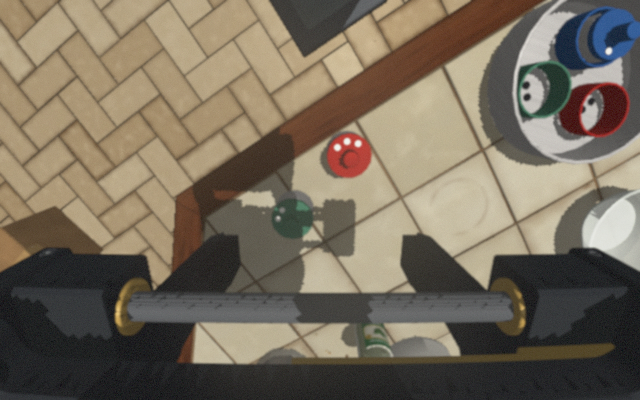

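Wrist view: the red pot is at about (349,155) and the green pot at (291,217), in the arm's shadow. The tin is at the upper right.

Run:
```python
from h import *
c=dict(np.load('pics/w1.npz'));s=dict(np.load('pics/w1_s.npz'))
im=c['image']
cv2.imwrite('pics/w1z.png',cv2.resize(im[120:250,250:390],None,fx=4,fy=4,interpolation=cv2.INTER_CUBIC))
hsv=cv2.cvtColor(im,cv2.COLOR_BGR2HSV)
m=cv2.inRange(hsv,(65,60,15),(95,255,255));m[:, :262]=0;m[:,320:]=0;m[:180]=0;m[250:]=0
m2=blobs(im,'red')[0]; m2[:,:320]=0;m2[:,380:]=0
for n,mm in(('g',m),('r',m2)):
    k=cv2.morphologyEx(mm,cv2.MORPH_CLOSE,np.ones((7,7)))
    cs=max(cv2.findContours(k,0,2)[0],key=cv2.contourArea)
    p,r=cv2.minEnclosingCircle(cs); print(n,cv2.boundingRect(cs),p,r,onz(c,p,.044,s)[0].round(4))
    x,y,w,h=cv2.boundingRect(cs)
    print(onz(c,[(x,y+h/2),(x+w,y+h/2)],.042,s).round(4))
for u,v in[(349,155),(291,217)]: 
    zz=c['z_map'][v,u]; o,d=ray(c,(u,v),s); print((o+d*zz).round(4))
```

```text
g (288, 201, 21, 11) (297.89886474609375, 207.47752380371094) 10.215327262878418 [ 0.4223 -0.298   0.044 ]
[[ 0.4161 -0.3069  0.042 ]
 [ 0.4283 -0.2877  0.042 ]]
r (327, 134, 44, 43) (348.93548583984375, 155.06451416015625) 22.113628387451172 [ 0.403  -0.2225  0.044 ]
[[ 0.3917 -0.2418  0.042 ]
 [ 0.416  -0.2035  0.042 ]]
[[ 0.3989 -0.2223  0.0659]]
[[ 0.4236 -0.3063  0.0582]]
```

View pics/w1z.png

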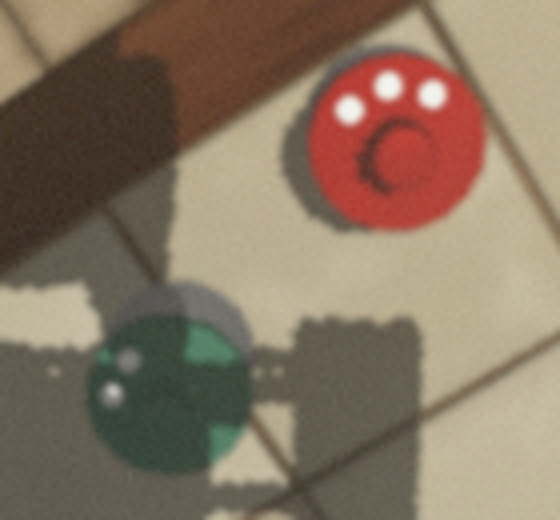

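Run:
```python
from h import *
c=dict(np.load('pics/w1.npz'));s=dict(np.load('pics/w1_s.npz'))
g=onz(c,(292.3,218),.044,s)[0];print(g)
t=dict(np.load('pics/top0.npz'));print(onz(t,[(414.2,239.1),(382,248.8)],.044))
a=np.arctan2(-.3,.42)
manip.set_gripper(.045)
manip.move_pose((g[0],g[1],.10),rot(a))
c,s=wshot('w2');st()
cv2.imwrite('pics/w2z.png',cv2.resize(c['image'][100:300,220:420],None,fx=3,fy=3))
```

```text
[ 0.4290828  -0.30988203  0.044     ]
[[ 0.43087758 -0.30632583  0.044     ]
 [ 0.40388403 -0.22031263  0.044     ]]
t 2.96 tcp [ 0.4296 -0.31    0.1011] F [ 0.1  -0.74  0.42] M [-0.   -0.13  0.02] w 0.0451
```

View pics/w2.png

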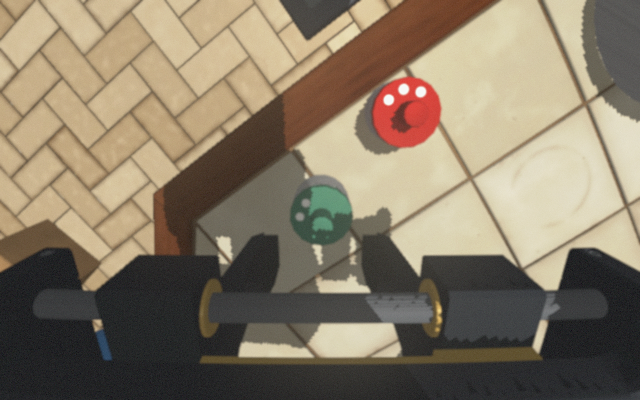

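Green pot disc is centred at about (321,213), midway between the fingers. Checking its radial offset, then gripping it.

Run:
```python
from h import *
c=dict(np.load('pics/w2.npz'));s=dict(np.load('pics/w2_s.npz'))
hsv=cv2.cvtColor(c['image'],cv2.COLOR_BGR2HSV);m=cv2.inRange(hsv,(60,45,20),(95,255,255));m[:170]=0;m[260:]=0;m[:,:280]=0;m[:,360:]=0
m=cv2.morphologyEx(m,cv2.MORPH_CLOSE,np.ones((9,9)))
cs=max(cv2.findContours(m,0,2)[0],key=cv2.contourArea);e=cv2.minEnclosingCircle(cs);print(cv2.boundingRect(cs),e)
g=onz(c,e[0],.044,s)[0];print(g)
print(onz(c,[(321-30,213),(321+31,213)],.044,s))
```

```text
(291, 185, 60, 59) ((320.7631530761719, 214.0263214111328), 30.443391799926758)
[ 0.42850321 -0.31027935  0.044     ]
[[ 0.41532386 -0.32737293  0.044     ]
 [ 0.44102881 -0.29140002  0.044     ]]
```

View pics/w2z.png

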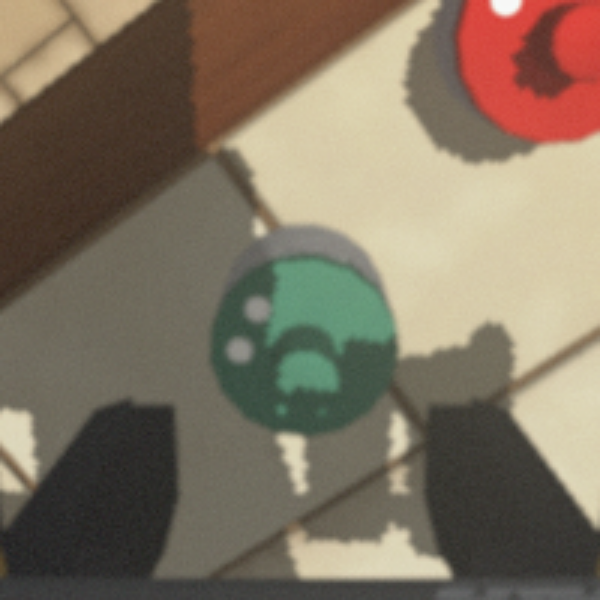

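Run:
```python
from h import *
g=np.array([.4285,-.3103])
manip.move_linear((*g,.048),rate=.1)
st()
manip.set_gripper(0.0,force=20); st()
manip.move_linear((*g,.14),rate=.12); st()
c,s=wshot('w3')
```

```text
t 3.62 tcp [ 0.4289 -0.3105  0.0486] F [ 0.31  0.8  -0.11] M [ 0.02 -0.16  0.01] w 0.0451
t 4.18 tcp [ 0.4287 -0.3104  0.0482] F [-0.11 -0.26  1.06] M [ 0.   -0.21  0.04] w 0.0154
t 5.10 tcp [ 0.4279 -0.3098  0.1391] F [-0.59 -0.17 -0.12] M [ 0.02 -0.16 -0.02] w 0.0154
```

View pics/w3.png

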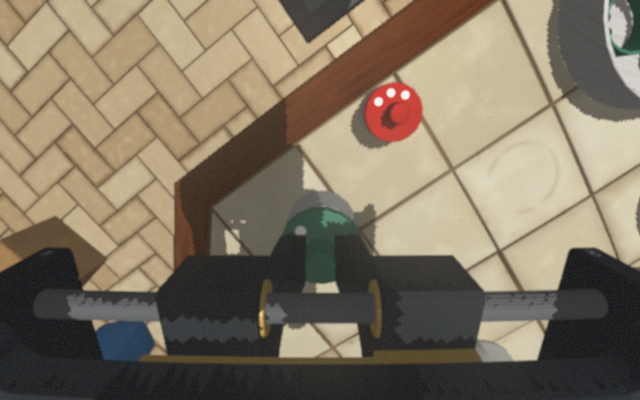

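Run:
```python
from h import *
p=np.array([.47,-.10]);a=np.arctan2(p[1],p[0])
manip.move_pose((*p,.2),rot(a)); st()
c,s=wshot('w4')
cv2.imwrite('pics/w4z.png',cv2.resize(c['image'][60:260,350:550],None,fx=3,fy=3,interpolation=cv2.INTER_CUBIC))
```

```text
t 6.04 tcp [ 0.4697 -0.1005  0.1994] F [-0.71 -0.34 -1.11] M [ 0.04 -0.15  0.02] w 0.0149
```

View pics/w4.png

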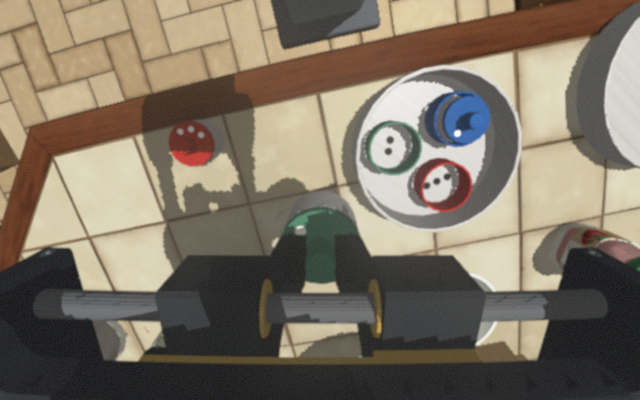

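View pics/w4z.png

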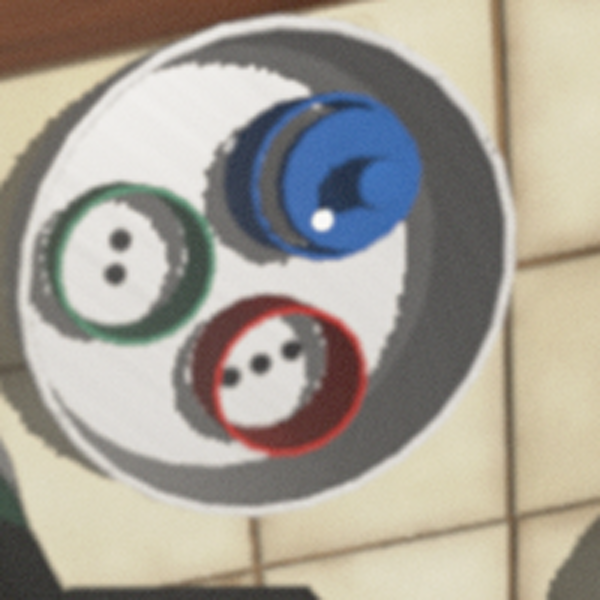

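Tin rim spans about x 355–522, y 65–232. The green pocket ring is at about (395,148), the red ring at (447,187), and the blue pot at (468,118). Next I project these onto their planes and check them against the given sizes.

```bash
cat >> h.py <<'E'
def fitc(P):
    A=np.c_[2*P[:,:2],np.ones(len(P))];b=(P[:,:2]**2).sum(1);x=np.linalg.lstsq(A,b,rcond=None)[0];return x[:2],np.sqrt(x[2]+x[:2]@x[:2])
def crop2(uv): return np.asarray(uv,float)
E
python3 - <<'E'
from h import *
c=dict(np.load('pics/w4.npz'));s=dict(np.load('pics/w4_s.npz'))
f=lambda P:(np.array(P,float)+.5)/3-.5+[350,60]
# points hand-read: outer rim edge, mouths outer ring edge
rim=f([(270,14),(15,265),(517,230),(262,517),(440,80),(95,110),(95,450),(440,440)])
P=onz(c,rim,.048,s);ct,r=fitc(P);print('rim',ct,r,(np.hypot(*(P[:,:2]-ct).T)-r).round(4))
gm=f([(133,183),(53,264),(215,264),(134,345),(190,207),(77,207),(77,321),(192,320)])
P=onz(c,gm,.034,s);cg,r=fitc(P);print('p2',cg,r,(np.hypot(*(P[:,:2]-cg).T)-r).round(4))
rm=f([(213,381),(368,381),(291,305),(290,457),(345,327),(345,435),(236,435)])
P=onz(c,rm,.034,s);cr,r=fitc(P);print('p3',cr,r,(np.hypot(*(P[:,:2]-cr).T)-r).round(4))
for q in(cg,cr):
    d=q-ct;print(np.hypot(*d),np.degrees(np.arctan2(d[1],d[0])))
# colour-mask checks
hsv=cv2.cvtColor(c['image'],cv2.COLOR_BGR2HSV)
m=cv2.inRange(hsv,(60,70,30),(95,255,255));m[:,:360]=0;m[200:]=0
k=cv2.convexHull(max(cv2.findContours(m,0,1)[0],key=cv2.contourArea))[:,0];P=onz(c,k,.034,s);print('p2 mask',fitc(P),len(k))
E
```

```text
rim [0.46706863 0.02318115] 0.08478505738293762 [ 0.0013  0.0025 -0.0003 -0.     -0.0026 -0.0002 -0.0035  0.0026]
p2 [ 0.45338701 -0.01854549] 0.028337410798454626 [ 0.0001  0.0002  0.0002 -0.     -0.0012  0.0009 -0.001   0.0009]
p3 [0.50789439 0.03236003] 0.028516952453822686 [ 0.0008 -0.0003  0.0009 -0.0001 -0.0014  0.0014 -0.0015]
0.04391240923790513 -108.15364539463178
0.04184487790513584 12.671148338387749
p2 mask (array([ 0.42657993, -0.01978483]), np.float64(0.0023944218596507107)) 6
```

Run:
```python
from h import *
p=np.array([.4535,-.0182]);a=np.arctan2(p[1],p[0])
manip.move_pose((*p,.115),rot(a)); manip.move_linear((*p,.092),rate=.1); st()
c,s=wshot('w5')
```

```text
t 7.03 tcp [ 0.4542 -0.0191  0.0927] F [-0.05  0.21 -1.12] M [ 0.09 -0.13  0.01] w 0.0153
```

View pics/w5.png

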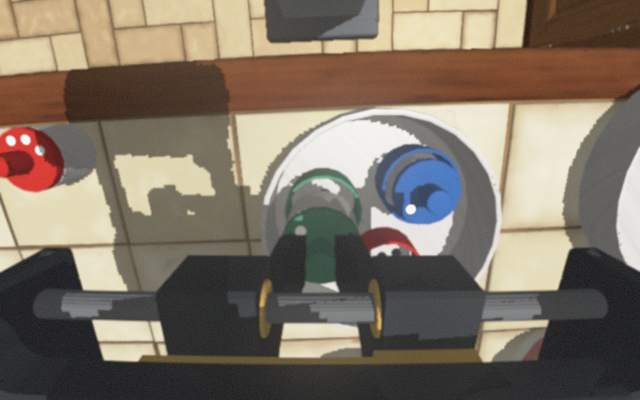

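Run:
```python
from h import *
st()
c,s=wshot('w6')
cv2.imwrite('pics/w6z.png',cv2.resize(c['image'][150:260,270:380],None,fx=5,fy=5,interpolation=cv2.INTER_CUBIC))
```

```text
t 7.08 tcp [ 0.4545 -0.0189  0.093 ] F [-0.1  -0.32 -1.81] M [ 0.09 -0.15  0.01] w 0.0153
```

View pics/w6z.png

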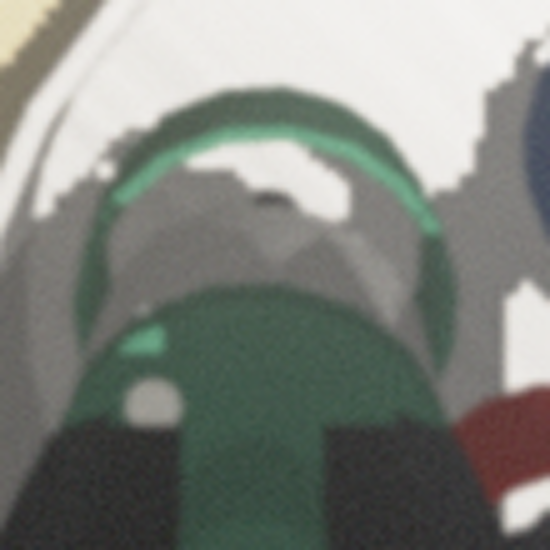

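Run:
```python
from h import *
c=dict(np.load('pics/w6.npz'));s=dict(np.load('pics/w6_s.npz'))
f=lambda P:(np.array(P,float)+.5)/5-.5+[270,150]
P=onz(c,f([(115,200),(160,160),(215,130),(270,123),(340,140),(395,180),(440,232)]),.034,s);print(fitc(P))
for r in(.028,.0284):
  from scipy.optimize import least_squares
  print(least_squares(lambda x:np.hypot(P[:,0]-x[0],P[:,1]-x[1])-r,[.4535,-.018]).x)
D=onz(c,f([(95,350),(140,310),(190,290),(255,284),(320,290),(370,310),(425,350)]),s['tool_pos'][2]-.004,s)
print(least_squares(lambda x:np.hypot(D[:,0]-x[0],D[:,1]-x[1])-.023,[.4535,-.018]).x,s['tool_pos'])
```

```text
(array([ 0.45278718, -0.01793637]), np.float64(0.027072742172172107))
[ 0.45390564 -0.01810484]
[ 0.45438268 -0.018174  ]
[ 0.45303952 -0.01943751] [ 0.45448118 -0.01893399  0.09296574]
```

Run:
```python
from h import *
p=(.4545,-.0171)
manip.move_linear((*p,.084),rate=.08); st()
for z in (.076,.068,.060,.054,.051):
    manip.move_linear((*p,z),rate=.06); s=st()
    if s['contact_force'][2]>12: break
```

```text
t 7.38 tcp [ 0.4542 -0.017   0.0838] F [-0.25 -0.67 -0.74] M [ 0.06 -0.18  0.01] w 0.0153
t 7.66 tcp [ 0.4539 -0.017   0.0754] F [ 0.35  0.71 -0.87] M [ 0.07 -0.15  0.06] w 0.0153
t 7.94 tcp [ 0.454  -0.017   0.0674] F [-0.71  0.76 -1.16] M [ 0.06 -0.16 -0.02] w 0.0150
t 8.22 tcp [ 0.454  -0.017   0.0594] F [-1.07  0.02 -0.33] M [ 0.04 -0.14  0.03] w 0.0149
t 8.47 tcp [ 0.454  -0.017   0.0535] F [ 0.06  0.3  -1.43] M [ 0.06 -0.2  -0.01] w 0.0153
t 8.72 tcp [ 0.4554 -0.0167  0.0519] F [-0.64  2.79  5.39] M [ 0.45  0.04 -0.  ] w 0.0156
```

Run:
```python
from h import *
manip.set_gripper(.045); s=st(); p=s['tool_pos']
manip.move_linear((p[0],p[1],.12),rate=.15)
r=np.array([.403,-.2225]);a=np.arctan2(r[1],r[0])
c,s=wshot('w7')
manip.move_pose((*r,.10),rot(a)); manip.dwell(.2); c,s=wshot('w8');st()
m,b=blobs(c['image'],'red',200);print(b)
```

```text
t 9.32 tcp [ 0.4544 -0.0171  0.0509] F [-0.04  0.23 -0.22] M [ 0.09 -0.18 -0.01] w 0.0448
t 11.09 tcp [ 0.4036 -0.2215  0.1001] F [-0.24 -0.35 -0.62] M [ 0.04 -0.18 -0.01] w 0.0446
[([289, 184, 61, 55, 1527], [316.1, 207.7])]
```

View pics/w7.png

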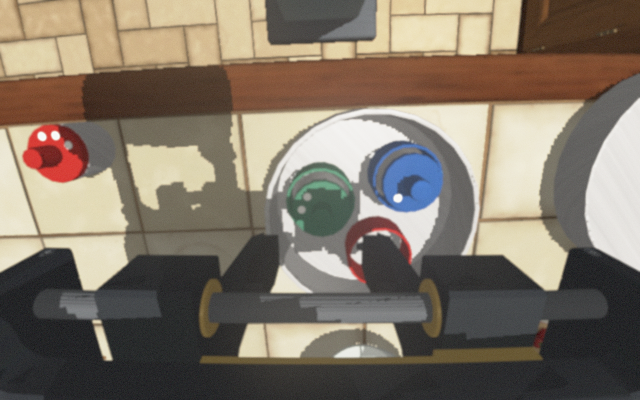

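View pics/w8.png

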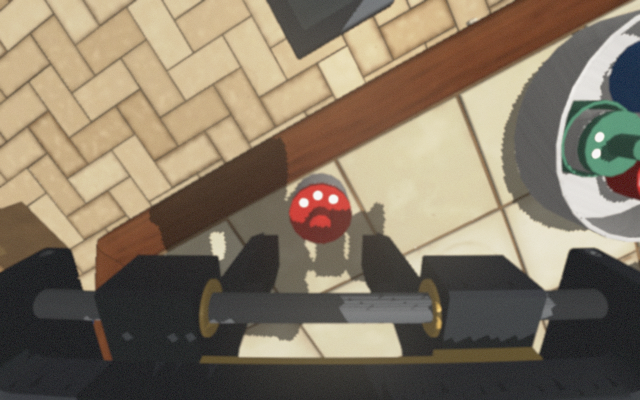

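Green sits at the same level as blue. The red disc is centred at about (320,213), so I grip it.

Run:
```python
from h import *
c=dict(np.load('pics/w8.npz'));s=dict(np.load('pics/w8_s.npz'))
g=onz(c,(319.7,213),.044,s)[0][:2];print(g)
manip.move_linear((*g,.048),rate=.1)
st()
manip.set_gripper(0.0,force=20); s=st()
manip.move_linear((*g,.12),rate=.15)
p=np.array([.5080,.0318]);a=np.arctan2(p[1],p[0])
manip.move_pose((*p,.115),rot(a)); manip.move_linear((*p,.094),rate=.1); manip.dwell(.2);st()
c,s=wshot('w9')
cv2.imwrite('pics/w9z.png',cv2.resize(c['image'][150:260,270:380],None,fx=5,fy=5,interpolation=cv2.INTER_CUBIC))
```

```text
[ 0.4024059  -0.22249921]
t 11.76 tcp [ 0.4026 -0.2225  0.0481] F [ 1.7  -0.44 -0.47] M [-0.   -0.15 -0.05] w 0.0450
t 12.32 tcp [ 0.4026 -0.2226  0.0483] F [0.35 0.24 1.09] M [ 0.   -0.21  0.04] w 0.0149
t 14.57 tcp [0.5085 0.0314 0.0947] F [ 0.44 -0.18 -0.65] M [ 0.1  -0.13 -0.02] w 0.0151
```

View pics/w9.png

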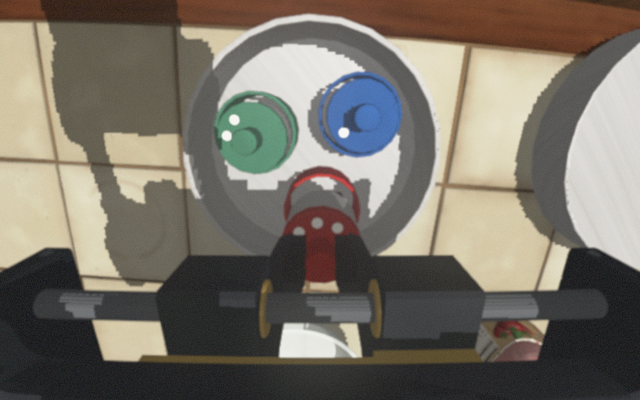

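View pics/w9z.png

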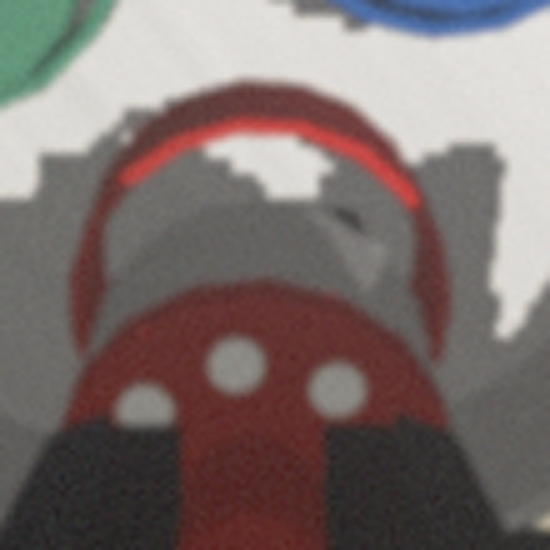

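Run:
```python
from h import *
from scipy.optimize import least_squares
c=dict(np.load('pics/w9.npz'));s=dict(np.load('pics/w9_s.npz'))
f=lambda P:(np.array(P,float)+.5)/5-.5+[270,150]
P=onz(c,f([(118,180),(160,145),(205,122),(260,116),(320,127),(370,155),(418,200)]),.034,s)
q=least_squares(lambda x:np.hypot(P[:,0]-x[0],P[:,1]-x[1])-.0282,[.508,.032]).x
D=onz(c,f([(95,370),(125,330),(180,295),(250,283),(330,297),(390,330),(420,360)]),s['tool_pos'][2]-.004,s)
d=least_squares(lambda x:np.hypot(D[:,0]-x[0],D[:,1]-x[1])-.023,[.508,.032]).x
print(q,d,s['tool_pos'],'tcp target',s['tool_pos'][:2]+q-d)
```

```text
[0.50711512 0.03116808] [0.50765252 0.03101548] [0.5085187  0.03144959 0.09466571] tcp target [0.5079813  0.03160219]
```

Run:
```python
from h import *
p=(.5077,.0317)
for z in (.084,.072,.060,.0535,.051):
    manip.move_linear((*p,z),rate=.06); s=st()
    if s['contact_force'][2]>12: break
```

```text
t 14.94 tcp [0.5069 0.0317 0.0832] F [ 0.14  0.99 -0.78] M [ 0.04 -0.12  0.05] w 0.0157
t 15.29 tcp [0.507  0.0317 0.0712] F [-0.1   0.27 -0.42] M [ 0.03 -0.16 -0.01] w 0.0155
t 15.64 tcp [0.5071 0.0317 0.0593] F [ 0.18 -0.31 -0.67] M [ 0.   -0.14 -0.  ] w 0.0151
t 15.90 tcp [0.5073 0.0317 0.053 ] F [-0.4   0.12 -1.59] M [ 0.09 -0.14 -0.03] w 0.0154
t 16.15 tcp [0.5085 0.0321 0.052 ] F [-2.09  0.64  4.27] M [ 0.37  0.11 -0.01] w 0.0154
```

Run:
```python
from h import *
manip.set_gripper(.05); s=st(); p=s['tool_pos']
manip.move_linear((p[0],p[1],.17),rate=.2); manip.dwell(.2)
c,s=wshot('w10');st()
l=np.array([.445,.283]);a=np.arctan2(l[1],l[0])
manip.move_pose((*l,.2),rot(a)); manip.dwell(.2); c,s=wshot('w11');st()
```

```text
t 16.82 tcp [0.5076 0.0317 0.0509] F [ 0.25 -0.73  0.14] M [ 0.07 -0.12 -0.02] w 0.0501
t 17.81 tcp [0.5066 0.0317 0.1683] F [ 0.36 -0.27  0.3 ] M [ 0.03 -0.16  0.02] w 0.0503
t 19.07 tcp [0.4455 0.2819 0.1998] F [ 0.31 -0.2  -0.51] M [ 0.09 -0.09 -0.01] w 0.0500
```

View pics/w10.png

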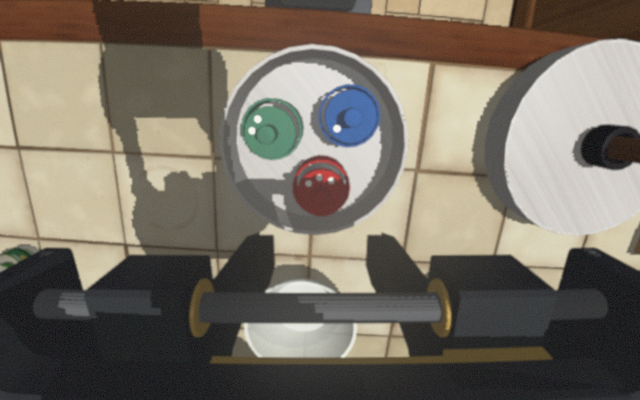

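View pics/w11.png

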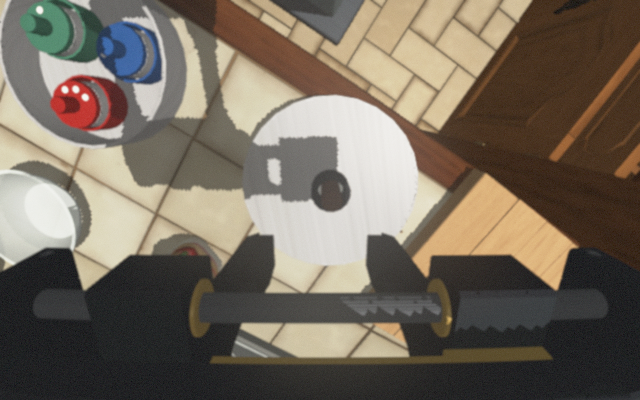

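All three pots are down and level in w10. In w11 the lid disc spans x 242–418, y 94–265, with the stem at about (331,190). Next are circle fits for the tin and lid.

Run:
```python
from h import *
for f,crop,o in(('w10',(40,240,210,420),'w10z'),('w11',(150,230,280,380),'w11z')):
    im=cv2.imread(f'pics/{f}.png')[crop[0]:crop[1],crop[2]:crop[3]];k=3 if f=='w10' else 7
    cv2.imwrite(f'pics/{o}.png',cv2.resize(im,None,fx=k-(f=='w10')*.2,fy=k-(f=='w10')*.2,interpolation=cv2.INTER_CUBIC))
# lid: outline
c=dict(np.load('pics/w11.npz'));s=dict(np.load('pics/w11_s.npz'))
pts=[(330,94.5),(242.5,180),(418,180),(270,118.5),(393,121),(267,242),(330,265)]
P=onz(c,pts,.04,s);print('lid hand',fitc(P),(np.hypot(*(P[:,:2]-fitc(P)[0]).T)-fitc(P)[1]).round(4))
hsv=cv2.cvtColor(c['image'],cv2.COLOR_BGR2HSV)
m=cv2.inRange(hsv,(0,0,165),(180,30,255));m[:,:225]=0;m[:,430:]=0;m[:85]=0;m[275:]=0
cs=max(cv2.findContours(m,0,1)[0],key=cv2.contourArea);h=cv2.convexHull(cs)[:,0];h=h[h[:,1]<235]
P=onz(c,h,.04,s);q,r=fitc(P);print('lid mask',q,r,cv2.boundingRect(cs));print(onz(c,[(331,187)],.092,s),s['tool_pos'])
# tin
c=dict(np.load('pics/w10.npz'));s=dict(np.load('pics/w10_s.npz'))
pts=[(314,45),(223,138),(406,138),(312,233),(250,71),(380,73)]
P=onz(c,pts,.048,s);q,r=fitc(P);print('tin',q,r,(np.hypot(*(P[:,:2]-q).T)-r).round(4))
```

```text
lid hand (array([0.44640183, 0.29397946]), np.float64(0.09397629687270548)) [ 0.0005 -0.0008  0.0003 -0.0002 -0.0004  0.0012 -0.0007]
lid mask [0.44881106 0.30036621] 0.09867839458530732 (245, 95, 185, 171)
[[0.43447241 0.28557103 0.092     ]] [0.4454762  0.28175939 0.19971843]
tin [0.46564991 0.02299409] 0.08293486769994007 [ 0.0006 -0.0011 -0.001   0.0009  0.0004  0.0002]
```

View pics/w10z.png

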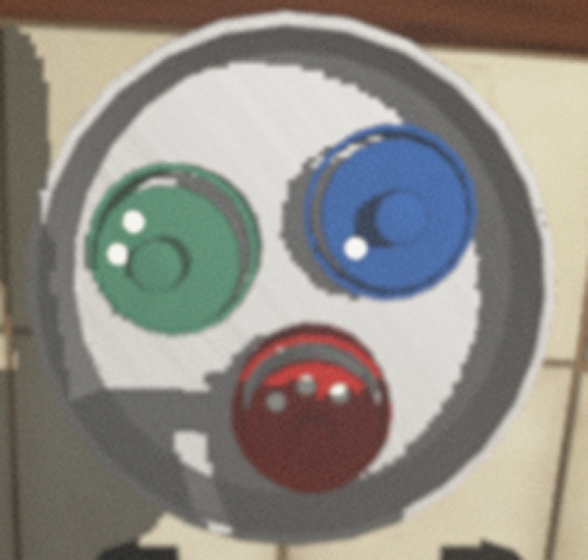

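View pics/w11z.png

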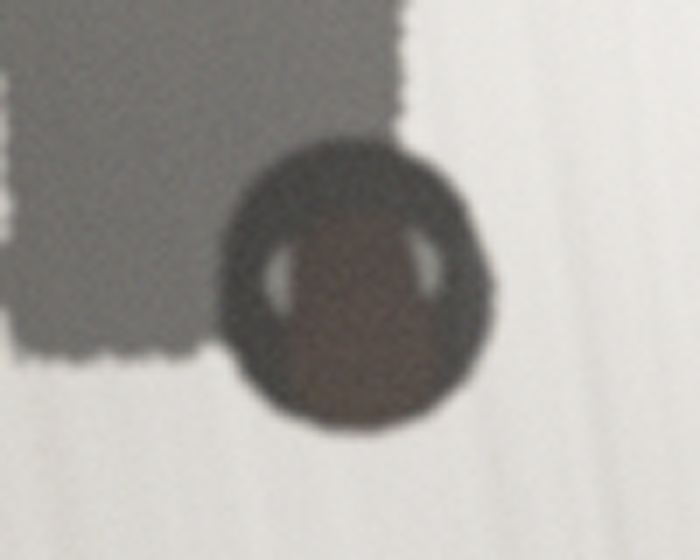

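Run:
```python
from h import *
c=dict(np.load('pics/w11.npz'));s=dict(np.load('pics/w11_s.npz'))
print(onz(c,(331.7,201),.092,s),onz(c,(331.1,189.3),.064,s), onz(c,[(280+222/7,190),(280+495/7,190)],.064,s))
```

```text
[[0.44507043 0.29319385 0.092     ]] [[0.44220711 0.291891   0.064     ]] [[0.45304322 0.2761215  0.064     ]
 [0.43244448 0.3086408  0.064     ]]
```

Run:
```python
from h import *
l=np.array([.4453,.2935]);a=np.arctan2(l[1],l[0])
manip.move_pose((*l,.12),rot(a)); manip.dwell(.3); c,s=wshot('w12');st()
```

```text
t 19.84 tcp [0.4464 0.294  0.1218] F [-0.96 -0.33 -0.21] M [ 0.08 -0.13 -0.02] w 0.0502
```

View pics/w12.png

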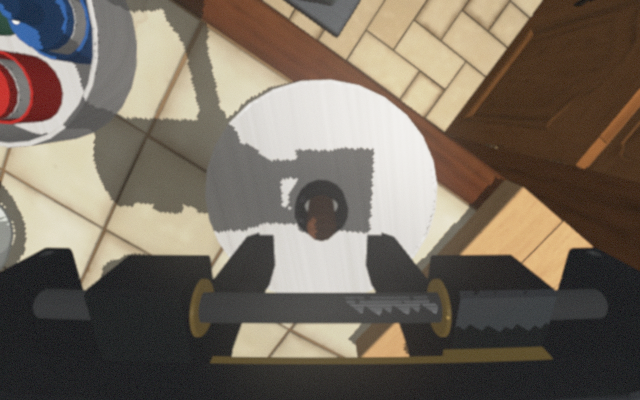

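Stem top is centred at about (321,225), and the lid disc at about u=321.5, so both sit mid-jaw.

Run:
```python
from h import *
c=dict(np.load('pics/w12.npz'));s=dict(np.load('pics/w12_s.npz'))
print(onz(c,(321,224.5),.092,s))
P=onz(c,[(206.5,182),(437,182),(321,80),(240,115),(404,117)],.04,s);print(fitc(P))
p=onz(c,(321,224.5),.092,s)[0][:2]
cmd=(p+fitc(P)[0])/2; print(cmd)
manip.move_linear((*cmd,.080),rate=.1)
manip.move_linear((*cmd,.068),rate=.06);st()
manip.set_gripper(0,force=45);s=st()
```

```text
[[0.44397512 0.29238413 0.092     ]]
(array([0.44692343, 0.29501781]), np.float64(0.09361502389993322))
[0.44544928 0.29370097]
t 20.74 tcp [0.4451 0.2935 0.0676] F [-0.42 -0.28  0.06] M [ 0.12 -0.13 -0.03] w 0.0499
t 21.32 tcp [0.4455 0.2938 0.0682] F [-0.13 -0.38  1.53] M [ 0.2  -0.05 -0.05] w 0.0187
```

Run:
```python
from h import *
p=(.4455,.2937)
manip.move_linear((*p,.078),rate=.04); st()
manip.move_linear((*p,.18),rate=.12); manip.dwell(.2); st()
c,s=wshot('w13'); shot('top','top13'); shot('scene','scene13')
```

```text
t 21.73 tcp [0.4454 0.2936 0.078 ] F [-0.04  0.04 -3.78] M [ 0.12 -0.09 -0.01] w 0.0185
t 22.93 tcp [0.4449 0.2933 0.1789] F [-0.04 -0.94 -4.92] M [ 0.1  -0.14  0.  ] w 0.0186
```

View pics/scene13.png

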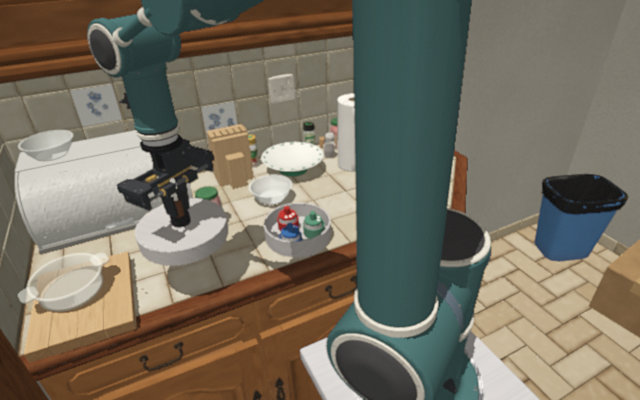

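View pics/w13.png

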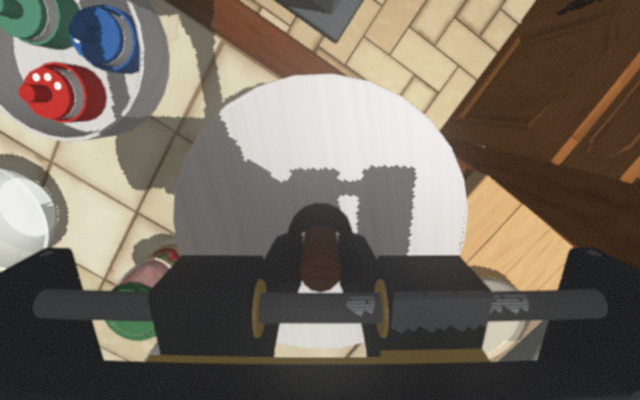

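Run:
```python
from h import *
c=dict(np.load('pics/w13.npz'));s=dict(np.load('pics/w13_s.npz'))
P=onz(c,[(174.5,210),(467,210),(320,74),(230,101),(412,101)],.1507,s);print(fitc(P),s['tool_pos'])
p=np.array([.4664,.0225]);a=np.arctan2(p[1],p[0])
manip.move_linear((*p,.18),rate=.14,rot=rot(a)); manip.dwell(.3);st()
c,s=wshot('w14');shot('top','top14');shot('scene','scene14')
```

```text
(array([0.44425128, 0.29279975]), np.float64(0.09327608116868492)) [0.44489316 0.29334324 0.1788555 ]
t 25.47 tcp [0.4664 0.0227 0.18  ] F [ 0.36 -0.65 -4.77] M [ 0.08 -0.1  -0.03] w 0.0190
```

View pics/w14.png

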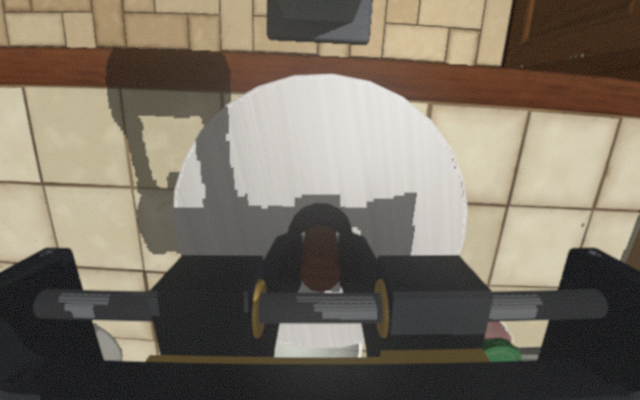

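View pics/scene14.png

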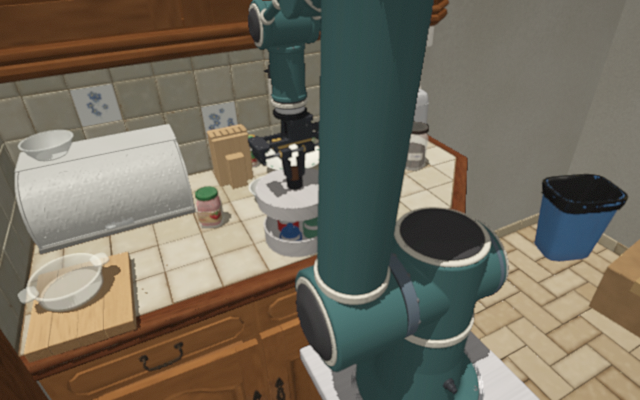

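The lid disc is within 1 mm of the TCP. Lowering gently with force checks.

Run:
```python
from h import *
p=(.4664,.0225)
manip.move_linear((*p,.125),rate=.08); st()
manip.move_linear((*p,.114),rate=.04); st()
z=.114
while z>.1055:
    z-=.0015; manip.move_linear((*p,z),rate=.02); s=st()
    if s['contact_force'][2]>-.5: break
```

```text
t 26.45 tcp [0.4668 0.0225 0.1253] F [-0.01 -0.31 -4.77] M [ 0.1  -0.1  -0.04] w 0.0187
t 26.88 tcp [0.4661 0.0225 0.1136] F [ 0.09 -0.78 -5.27] M [ 0.06 -0.14  0.02] w 0.0187
t 27.12 tcp [0.4664 0.0225 0.1125] F [-0.11 -0.12 -4.57] M [ 0.05 -0.17  0.01] w 0.0188
t 27.38 tcp [0.4663 0.0225 0.1109] F [-0.31 -0.8  -5.18] M [-0.01 -0.11 -0.  ] w 0.0188
t 27.62 tcp [0.4663 0.0225 0.1094] F [-0.15  0.13 -4.94] M [ 0.1  -0.14  0.01] w 0.0190
t 27.88 tcp [0.4667 0.0225 0.1082] F [ 0.15  0.37 -3.47] M [ 0.06 -0.28 -0.02] w 0.0187
t 28.12 tcp [0.4668 0.0225 0.1081] F [-3.84 -0.72  6.86] M [ 0.1   0.54 -0.03] w 0.0187
```

Run:
```python
from h import *
manip.set_gripper(.06); manip.dwell(.4); s=st()
manip.move_linear((.4664,.0225,.19),rate=.15);manip.dwell(.2)
c,s=wshot('w15');st();shot('scene','scene15')
```

```text
t 29.27 tcp [0.4664 0.0225 0.1065] F [ 0.09 -0.48 -0.43] M [ 0.06 -0.14  0.  ] w 0.0602
t 30.23 tcp [0.4656 0.0225 0.1888] F [ 0.58 -0.19 -0.07] M [ 0.03 -0.2   0.02] w 0.0601
```

View pics/w15.png

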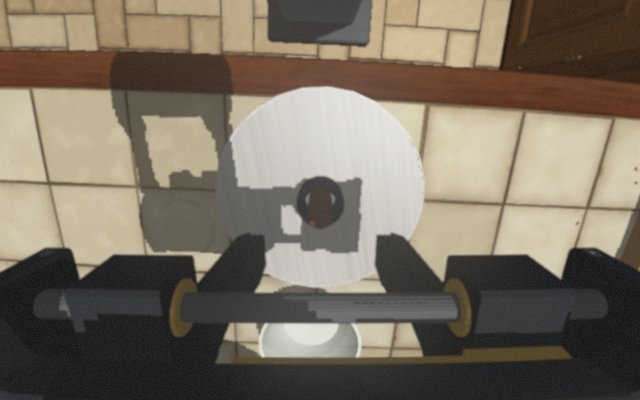

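View pics/scene15.png

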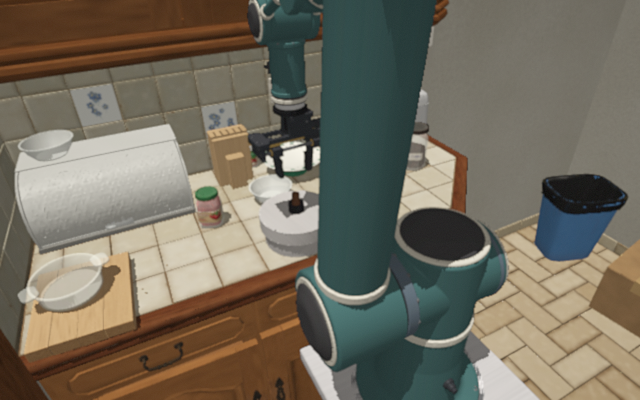

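Disc spans x 217–424, y 86–287, with the collar at about (320,200) and the stem inside it. Checking seating before I grip the collar.

Run:
```python
from h import *
c=dict(np.load('pics/w15.npz'));s=dict(np.load('pics/w15_s.npz'))
P=onz(c,[(217.5,184),(424,184),(320,86.5),(320,287),(248,113),(393,114)],.08,s);q=fitc(P);print(q,(np.hypot(*(P[:,:2]-q[0]).T)-q[1]).round(4))
im=c['image'];cv2.imwrite('pics/w15z.png',cv2.resize(im[160:245,270:370],None,fx=7,fy=7,interpolation=cv2.INTER_CUBIC))
# depth level check of lid top in world
z=c['z_map']
for uv in [(240,170),(400,170),(320,110),(260,140),(380,140),(370,260),(290,265),(320,180)]:
    o,d=ray(c,uv,s); print(uv,(o+d*z[uv[1],uv[0]])[0].round(4))
```

```text
(array([0.46735672, 0.02195544]), np.float64(0.09345100261827619)) [-0.0009 -0.0005 -0.0002  0.0005  0.0009  0.0003]
(240, 170) [0.3903 0.0176 0.3357]
(400, 170) [0.4397 0.0901 0.081 ]
(320, 110) [0.3927 0.0179 0.0804]
(260, 140) [ 0.4197 -0.0319  0.0806]
(380, 140) [0.4146 0.0697 0.0822]
(370, 260) [0.5288 0.0726 0.0804]
(290, 265) [ 0.537  -0.004   0.0818]
(320, 180) [0.4478 0.0205 0.0988]
```

View pics/w15z.png

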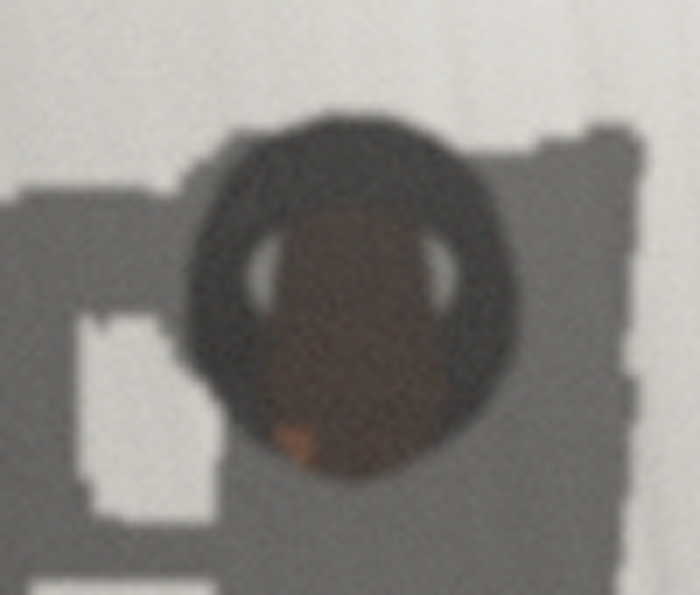

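Lid top reads level at z≈0.081 and is centred at (0.4674, 0.0220). The stem has equal gaps on both sides of the collar. Gripping the collar.

Run:
```python
from h import *
p=(.4670,.0223)
manip.move_linear((*p,.11),rate=.12)
manip.move_linear((*p,.0845),rate=.05);manip.dwell(.2);st()
manip.set_gripper(0,force=30);manip.dwell(.2);s=st()
x=s['tool_pos']
manip.move_linear((*p,.095),rate=.02);st()
manip.move_linear((*p,.15),rate=.05);st()
c,s=wshot('w16');shot('scene','scene16')
```

```text
t 31.96 tcp [0.4673 0.0223 0.0848] F [0.02 0.7  0.3 ] M [ 0.02 -0.1   0.02] w 0.0600
t 32.61 tcp [0.4671 0.0223 0.0846] F [ 0.   -0.22  0.6 ] M [ 0.09 -0.08  0.08] w 0.0394
t 33.28 tcp [0.467  0.0223 0.095 ] F [-0.97  0.33 -2.03] M [ 0.08 -0.17  0.02] w 0.0394
t 34.53 tcp [0.4666 0.0223 0.1495] F [-0.35 -0.06 -1.62] M [ 0.08 -0.13  0.01] w 0.0392
```

View pics/scene16.png

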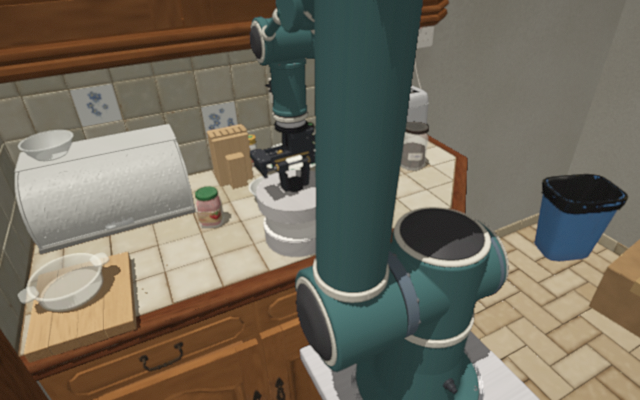

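Measured load is about 1.8 N, which matches the outer lid alone. Continuing up.

Run:
```python
from h import *
manip.move_linear((.467,.0223,.225),rate=.08);manip.dwell(.5);st()
c,s=wshot('w17');shot('scene','scene17');c=shot('top','top17')
cv2.imwrite('pics/scene17z.png',cv2.resize(cv2.imread('pics/scene17.png')[100:280,170:350],None,fx=3.3,fy=3.3,interpolation=cv2.INTER_CUBIC))
```

```text
t 36.23 tcp [0.467  0.0223 0.2249] F [ 0.07 -0.27 -1.26] M [ 0.04 -0.16  0.01] w 0.0390
```

View pics/scene17z.png

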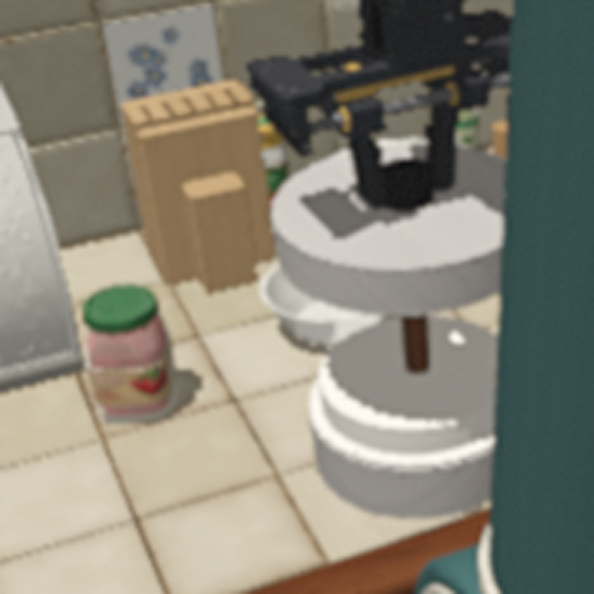

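View pics/w17.png

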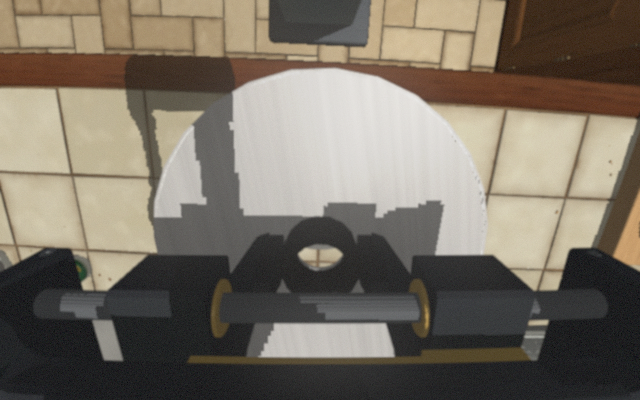

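View pics/top17.png

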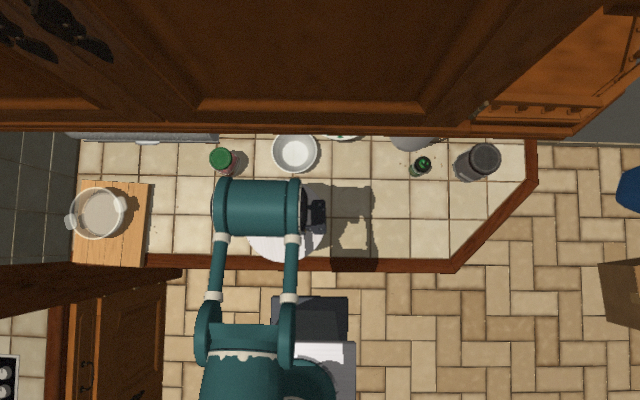

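The scene view shows the outer lid held level and the inner lid seated with its stem upright at zoom (415,345). The top view shows the bystanders at the same pixels as at the start. Handing in.

Run:
```python
from h import *
st(); order.close_job()
```

```text
t 36.38 tcp [0.467  0.0223 0.225 ] F [-0.03 -0.08 -2.06] M [ 0.09 -0.15  0.  ] w 0.0389
the job is handed in; nothing more can be done
```

The whole job is done and was handed in at 36.4 s of the 72 s allowed; no verdict was reported.

**What I did:**
- **Pots:** I set the green pot down in pocket two, then the red pot in pocket three. Both bottomed at the expected gripper height of 52 mm.
- **Lids:** I carried the nested lids by the stem and lowered them in small steps, touching down at the expected height with about 7 N. Then I let go and lifted only the outer lid by its collar.

**Last checks:**
- **Pots:** the last view before the lid went on showed all three pots level in their pockets.
- **Seating:** before the collar grip, the nested lids' top read level at about 81 mm (80 expected). Its centre was within about 1 mm of where I measured the tin's axis.
- **Outer lid:** it is held level by the collar. The measured load was 1.3–2.1 N (the lid weighs about 1.8 N), and the collar point is at about 232 mm by the arm's own position.
- **Inner lid:** it looked seated and upright in the scene view, which the arm partly blocked. I did not measure it again after lifting the outer lid off.
- **Bystanders:** all four appear in the top view where they started.

No check failed. Separate position estimates differed by 1–4 mm, the most between two views of the stem and lid centres before I gripped the stem. One automatic outline fit of the lid and one of pocket two gave wrong sizes, so I discarded them for points read off the picture.

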